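# Lay out a glaze blend from pale to dark

## Task

Lay out the fired glaze blend on the ware board: stand the four test beakers upright and centred on the four clay discs, one to a disc, in order of shade, the palest next to the white glaze tub and the darkest next to the dark blue tub. Set each beaker down gently, without dropping it or knocking it over, and leave the two tubs where they stand.

Things in the scene. Friction and masses are not known exactly. Their poses are not given: they have to be found in the camera images.
- beaker_white_mid (a point): The palest, white beaker: straight-sided fired test beaker, open at the top: 52 mm outside diameter, 75 mm tall, wall 4.5 mm, about 0.16 kg, the lowest 12 mm drawn in to a bare buff clay foot ring 47 mm across. It starts upright on the table, any of the four in any of the four starting spots. The point is on its axis half-way up, 37.5 mm above its underside; z points up out of its mouth.
- beaker_pale_mid (a point): The second palest, light sky-blue beaker; shape, size and point as the white beaker.
- beaker_mid_mid (a point): The third, strong mid-blue beaker; shape, size and point as the white beaker.
- beaker_dark_mid (a point): The darkest, almost black navy beaker; shape, size and point as the white beaker.
- disc_A: One of four alike round terracotta drip discs (72 mm diameter, 8 mm thick) in one straight row on the wooden ware board, about 88 mm apart, fixed to it. The letter says nothing of its place in the row: the four are shuffled. Origin: centre of its underside, 18 mm above the table, on the board's top; its top is 26 mm above the table. The dark plank (620 x 140 x 18 mm) lies across the far part of the table, fixed, a little turned.
- disc_B: Another of the four alike discs; size and origin as disc_A.
- disc_C: Another of the four alike discs; size and origin as disc_A.
- disc_D: Another of the four alike discs; size and origin as disc_A.
- tub_white: White round lidded tub of glaze, 87 mm across the lid, 73 mm tall, 0.9 kg, loose, standing on one end of the ware board in line with the discs, about 118 mm from the nearest disc; which end varies. Origin: centre of its underside. It marks the pale end of the row.
- tub_blue: Dark navy blue round lidded tub of glaze, 87 mm across the lid, 73 mm tall, 0.9 kg, loose, standing on one end of the ware board in line with the discs, about 118 mm from the nearest disc; which end varies. Origin: centre of its underside. It marks the dark end of the row.
Mind the look-alikes: they are no part of the job. What is shaped like the part that bears beaker_mid_mid but red is not meant.

How it is judged (in metres and radians):
At the end, for the whole second after the job is handed in: Counted from the white tub, the white, light blue, mid blue and navy beakers stand upright (within 6 degrees) on the first to fourth disc, axes within 12 mm of the disc centres, released and at rest; both tubs upright, within 20 mm of where they stood ((horizontal distance between beaker_white_mid and disc_A below 0.012 m or horizontal distance between beaker_white_mid and disc_B below 0.012 m or horizontal distance between beaker_white_mid and disc_C below 0.012 m or horizontal distance between beaker_white_mid and disc_D below 0.012 m) and horizontal distance between beaker_white_mid and tub_white below 0.162 m and height (world z) of beaker_white_mid between 0.0575 and 0.0695 m and angle between each of beaker_white_mid, beaker_pale_mid, beaker_mid_mid, beaker_dark_mid, tub_white, tub_blue's own z axis and vertical below 0.1 rad and linear speed of each of beaker_white, beaker_pale, beaker_mid, beaker_dark below 0.02 m/s and angular speed of each of beaker_white, beaker_pale, beaker_mid, beaker_dark below 0.2 rad/s and contact force between each of beaker_white, beaker_pale, beaker_mid, beaker_dark and the fingers below 0.1 N and (horizontal distance between beaker_pale_mid and disc_A below 0.012 m or horizontal distance between beaker_pale_mid and disc_B below 0.012 m or horizontal distance between beaker_pale_mid and disc_C below 0.012 m or horizontal distance between beaker_pale_mid and disc_D below 0.012 m) and horizontal distance between beaker_pale_mid and tub_white between 0.162 and 0.25 m and height (world z) of beaker_pale_mid between 0.0575 and 0.0695 m and (horizontal distance between beaker_mid_mid and disc_A below 0.012 m or horizontal distance between beaker_mid_mid and disc_B below 0.012 m or horizontal distance between beaker_mid_mid and disc_C below 0.012 m or horizontal distance between beaker_mid_mid and disc_D below 0.012 m) and horizontal distance between beaker_mid_mid and tub_white between 0.25 and 0.338 m and height (world z) of beaker_mid_mid between 0.0575 and 0.0695 m and (horizontal distance between beaker_dark_mid and disc_A below 0.012 m or horizontal distance between beaker_dark_mid and disc_B below 0.012 m or horizontal distance between beaker_dark_mid and disc_C below 0.012 m or horizontal distance between beaker_dark_mid and disc_D below 0.012 m) and horizontal distance between beaker_dark_mid and tub_white above 0.338 m and height (world z) of beaker_dark_mid between 0.0575 and 0.0695 m and distance of each of tub_white, tub_blue from where it was at the start of the episode below 0.02 m); the robot touches nothing.
It fails at once if a beaker is dropped (falls free faster than 0.7 m/s, that is from more than about 25 mm) ((linear speed of beaker_white above 0.7 m/s and contact force between beaker_white and the fingers below 0.05 N) or (linear speed of beaker_pale above 0.7 m/s and contact force between beaker_pale and the fingers below 0.05 N) or (linear speed of beaker_mid above 0.7 m/s and contact force between beaker_mid and the fingers below 0.05 N) or (linear speed of beaker_dark above 0.7 m/s and contact force between beaker_dark and the fingers below 0.05 N)).
It fails at once if a beaker is knocked over (tilts past 45 degrees) (angle between any of beaker_white_mid, beaker_pale_mid, beaker_mid_mid, beaker_dark_mid's own z axis and vertical above 0.785 rad).
It fails at once if a tub is shifted by more than 20 mm (distance of any of tub_white, tub_blue from where it was at the start of the episode above 0.02 m).
It also fails if it takes over 96 s, if anything falls off the work surface, if the arm or the gripper's body presses on something with over 40 N, if the wrist force passes 120 N, or if a joint passes its speed limit or range.

## Robot

A 6-joint arm with a two-finger parallel gripper is mounted at the origin on the work surface. World frame = base frame: x ahead of the robot, y to its left, z up, the work surface at z = 0. Lengths are in mm, angles in rad, forces in N, time in s.
With the tool pointing down it reaches from about 250 to 800 mm from the base axis. Payload 8.5 kg.
Tool frame: the origin (TCP) lies on the centre line of the jaws, within the pads' length; the fingertips stand 17 mm ahead of it and the grasp point (between the pads) lies 2 mm behind it (ctrl.tcp_to_tips is the distance from the TCP to the fingertips, in mm); z points along the fingers, y is the line along which they close (so a half turn about z gives the same grasp; the last joint's range is limited). The gripper opens to 85 mm and grips with 20 to 120 N. Pads are 22 mm wide; open, the fingers measure 114 mm over their backs; the gripper's body (76 mm by 85 mm) begins 54 mm behind the grasp point. The pads swing forward as they close: fully open they stand 13 mm farther back than shut.
Start: joints at [-1.124, 0.238, -0.013, 1.319, 0, 1.571], TCP at [226.823, -473.426, 248.276] pointing down, gripper open.
Joint ranges: [-2.66, 2.66], [-1.03, 1.9], [-1.14, 1.46], [-1.82, 2.27], [-1.45, 1.34], [-3.14, 3.14]. Speed limits (rad/s): [2.22, 2.22, 2.79, 3.14, 3.14, 3.14].

## Interface

Orientations are given as a 3x3 rotation matrix whose columns are the frame's x, y, z axes.
In Python, from rig import ctrl, imaging gives the robot as it stands.
- The arm moves only by the tool step_arm, never from a script. Its arguments are lists of equal length, an entry for each row: "rot": the turn, a rotation vector about the world's x, y, z normalised to -1 to 1, where 1 is 0.1 rad, a list of three; "travel": the shift along the world's x, y, z normalised to -1 to 1, where 1 is 0.03 m, a list of three; "gripper": the opening, from -1 (shut) to 1 (fully open), so that 0 is half open. In form: {"rot": [[wx, wy, wz], ...], "travel": [[x, y, z], ...], "gripper": [gripper, ...]}. A call has 1 to 10 rows; each row shifts and turns the commanded pose from where the row before left it; what a row does not reach is not made up. A row lasts 1/12 s, in which the tool goes at most 41.7 mm and 7.16 degrees, less where a joint would pass 70% of its speed; a pose out of reach is approached as far as the arm can. A call with a number of a shift or a turn outside -1 to 1 is refused whole. A call with a gripper value outside its range is refused whole. The fingers move at their own pace and stop on an object; the grip force is fixed at half the most. Time passes only in rows, so rows that do not move let the fingers close. It gives the time, the measured TCP pose, the force, the opening and the grip force at its end, in the units of the state.
- ctrl.get_obs(): the state, without advancing time (a new reading comes with each control period).
- imaging.grab_frame(name): name is "scene" or "top"; returns a dict with "image" (400x640x3 uint8, red, green, blue), "depth" (400x640 float32, mm along the optical axis (not along the pixel's ray), 0 where there is no reading), "camera_matrix" (3x3 intrinsics, pixels), "origin" and "orientation" of the camera in the world. Camera axes: x right, y down, z forward; pixel columns grow to the right and rows downward; lengths in mm; the calibration is good to about 2 mm. A picture is of the moment at which its call begins.
- ctrl.finish_job(): hands the job in; it is judged then, once.
Trained networks look in a picture, given as the dict that the camera call returned (one of the last four; its "shot" number tells which), for a name from the list of things; names that differ only in an ending like _2 or _b are one class to them, and where a whole thing is asked for, a point or a joint stands for the part that bears it (a point fixed in the world has none). Each returns a list of dicts, best first, with "confidence" (0 to 1); they miss things now and then, are a little off and sometimes report something else, mostly with a low value. They report only what shows in the picture. A call takes as long as a camera call. They do not tell look-alikes from the thing itself.
- imaging.look_for(picture, label): "rect" ([left, top, right, bottom] as shares, 0 to 1, of the picture: columns of its width, rows of its height, round what is visible of it).
- imaging.pinpoint(picture, label): "xy" ([column, row] as shares, 0 to 1, of the picture: columns of its width, rows of its height: a listed point, or the origin of a listed thing).
The state is a dict: "clock": time; "joint_positions": joint angles; "qd": joint speeds; "joint_efforts": joint torques, N m; "eef_pos": TCP position; "eef_rot": TCP orientation; "contact_force": force on the tool from outside, world axes, zero at the start; "wrist_torque": the same for the moment, N m; "gripper_width": finger opening in mm; "gripper_force": force on a finger pad.
Only numpy, scipy, OpenCV 4.12 (cv2) and the standard library are available. Lean on these libraries where they do the work, as an engineer would, in place of code of your own. Each camera call takes 0.05 s, during which the arm holds its last target. There are 200 camera calls.

## Working session

There is one attempt and no reset: what is moved stays moved. The work goes in short steps, Python scripts to look and compute and a tool call to move; the robot and the scene stay as the last step left them, time stands still between calls to the robot, and variables do not carry over. Pictures are saved under pics/ and viewed, at most 14 in all, crops included, and the job is handed in when it is done.

Besides the shell and the picture viewer there is one more tool, called after "Request:" as name(argument=value, ...) on one line, values as JSON. step_arm: Moves the arm, as the interface text tells. Its arguments: {"type":"object","properties":{"rot":{"type":"array"},"travel":{"type":"array"},"gripper":{"type":"array"}},"required":["rot","travel","gripper"]}

```bash
ls; mkdir -p pics
cat > h.py <<'E'
import numpy as np, cv2
from rig import ctrl, imaging
def world(f,u,v,z=None):
    K=np.array(f["camera_matrix"]);R=np.array(f["orientation"]);o=np.array(f["origin"])
    d=R@np.linalg.inv(K)@np.array([u,v,1.0])
    if z is None: return o+d*f["depth"][int(v),int(u)]
    return o+d*(z-o[2])/d[2]
def save(f,n): cv2.imwrite(f"pics/{n}.png",f["image"][:,:,::-1])
E
python3 - <<'E'
from h import *
N=dict(beaker_white_mid=37.5,beaker_pale_mid=37.5,beaker_mid_mid=37.5,beaker_dark_mid=37.5,disc_A=18,tub_white=18,tub_blue=18)
for c in("top","scene"):
    f=imaging.grab_frame(c);save(f,c+"0");print(c,np.round(f["origin"]))
    for n,z in N.items():
        for r in imaging.pinpoint(f,n)[:5]:
            u,v=r["xy"][0]*640,r["xy"][1]*400
            print(n,round(r["confidence"],2),round(u),round(v),world(f,u,v,z).round(1))
E
```

```text
pics
top [ 311.   42. 1022.]
beaker_white_mid 0.6 375 217 [ 460.7 -110.6   37.5]
beaker_white_mid 0.45 454 156 [ 584.8 -278.3   37.5]
beaker_pale_mid 0.86 268 228 [442.5 103.2  37.5]
beaker_mid_mid 0.85 204 245 [412.  228.1  37.5]
beaker_mid_mid 0.6 154 280 [345.7 322.   37.5]
beaker_dark_mid 0.96 439 246 [ 401.  -234.6   37.5]
disc_A 0.86 275 139 [632.   89.5  18. ]
tub_white 0.79 217 138 [636.2 209.6  18. ]
tub_blue 0.89 455 155 [ 593.8 -288.1   18. ]
tub_blue 0.4 358 151 [604.4 -84.1  18. ]
scene [ 807. -342.  865.]
beaker_white_mid 0.6 260 234 [ 460.5 -117.4   37.5]
beaker_white_mid 0.21 335 126 [404.9 236.1  37.5]
beaker_pale_mid 0.88 316 167 [446.8 103.   37.5]
beaker_pale_mid 0.58 351 242 [632.8  -6.4  37.5]
beaker_mid_mid 0.86 337 93 [337.8 333.7  37.5]
beaker_mid_mid 0.66 335 128 [409.2 232.6  37.5]
beaker_dark_mid 0.94 207 254 [ 399.9 -224.9   37.5]
tub_white 0.57 403 182 [636.2 209.9  18. ]
tub_blue 0.59 255 332 [ 590.6 -282.    18. ]
```

View pics/top0.png

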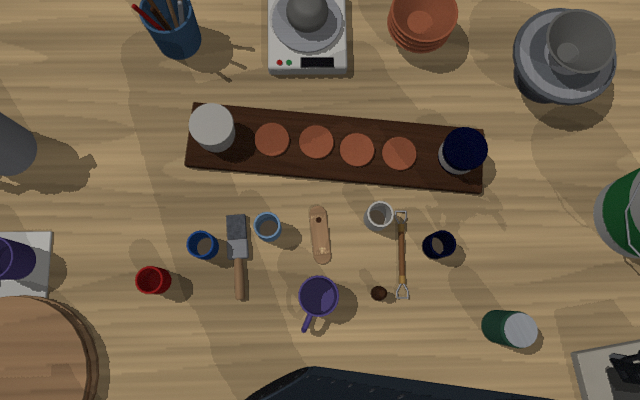

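View pics/scene0.png

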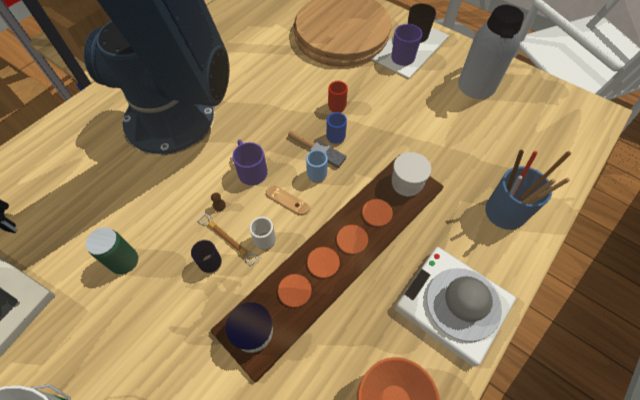

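The top view shows these candidates:
- **White:** beaker at (380,214). The white tub (212,127) is not it.
- **Pale:** beaker at (267,226).
- **Mid blue:** beaker at (203,245). The red one at (153,280) is a look-alike, and the purple mug (318,295) and purple cup (10,258) are not it.
- **Navy:** beaker at (439,245). The blue tub (463,150) is not it.

The white tub is at the +y end. Next I'll fit circles and check one crop.

```bash
cat >> h.py <<'E'
def cloud(f):
    K=np.array(f["camera_matrix"]);R=np.array(f["orientation"]);o=np.array(f["origin"])
    v,u=np.mgrid[0:400,0:640];d=f["depth"]
    p=np.stack([(u-K[0,2])/K[0,0]*d,(v-K[1,2])/K[1,1]*d,d],-1)@R.T+o
    p[d==0]=np.nan
    return p
def circ(p,c,zlo,zhi,rad=48):
    m=(p[...,2]>zlo)&(p[...,2]<zhi)&(np.hypot(p[...,0]-c[0],p[...,1]-c[1])<rad)
    q=p[m][:,:2].astype(np.float32)
    if len(q)<5:return None
    (x,y),r=cv2.minEnclosingCircle(q);return round(x,1),round(y,1),round(r,1),len(q),q.mean(0).round(1)
E
python3 - <<'E'
from h import *
f=imaging.grab_frame("top");p=cloud(f)
for n,c in dict(white=(460,-113),pale=(444,103),mid=(411,229),dark=(400,-230),red=(342,328)).items(): print(n,circ(p,c,68,82))
for u,v in((272,139),(316,142),(357,150),(399,153)): 
    c=world(f,u,v,26);print("disc",c.round(1),circ(p,c,22,31,42))
for c in((636,210),(592,-287)):print("tub",circ(p,c,84,98,60))
for uv in((400,215),(403,250),(403,290),(236,230),(240,270),(320,235)):print(uv,p[uv[1],uv[0]].round())
im=f["image"][180:310,130:470,::-1];cv2.imwrite("pics/crop.png",cv2.resize(im,None,fx=2.3,fy=2.3,interpolation=3))
s=ctrl.get_obs();print(np.round(s["eef_pos"],1),np.round(s["eef_rot"],3),s["gripper_width"])
E
```

```text
white (462.5, -114.8, 26.2, 199, array([ 462.2, -114.3], dtype=float32))
pale (444.2, 103.4, 25.8, 190, array([444.2, 104.1], dtype=float32))
mid (410.1, 229.5, 26.0, 205, array([409.6, 228.8], dtype=float32))
dark (403.5, -231.8, 26.2, 209, array([ 403.5, -231.7], dtype=float32))
red (345.2, 321.3, 26.0, 222, array([345.5, 321.5], dtype=float32))
disc [629.5  94.9  26. ] (630.0, 96.6, 36.0, 789, array([630. ,  96.7], dtype=float32))
disc [622.1   4.   26. ] (624.4, 4.5, 36.1, 796, array([623.2,   4.8], dtype=float32))
disc [604.  -80.6  26. ] (606.1, -79.6, 36.1, 789, array([605.9, -79.7], dtype=float32))
disc [ 596.7 -167.7   26. ] (597.0, -167.7, 36.0, 788, array([ 596.7, -166.8], dtype=float32))
tub (641.5, 210.7, 43.7, 1504, array([640.6, 210.7], dtype=float32))
tub (587.1, -286.0, 44.7, 1491, array([ 587.3, -285.1], dtype=float32))
(400, 215) [ 471. -168.    0.]
(403, 250) [ 397. -168.   11.]
(403, 290) [ 317. -167.   -1.]
(236, 230) [443. 168.  16.]
(240, 270) [363. 159.  19.]
(320, 235) [431.  -1.   5.]
[ 226.8 -473.4  248.3] [[ 0.902  0.432 -0.   ]
 [ 0.432 -0.902  0.   ]
 [ 0.    -0.    -1.   ]] 85.62881361436506
```

View pics/crop.png

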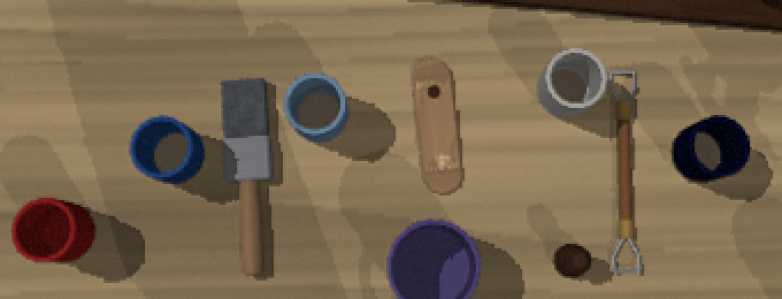

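The crop confirms four beakers (mid blue at left, then pale, white, navy), with red as the look-alike. The neighbouring tools lie low. I'll start with navy.

Request:
step_arm(rot=[[0,0,1],[0,0,1],[0,0,1],[0,0,1],[0,0,1],[0,0,1],[0,0,1],[0,0,1],[0,0,1],[0,0,1]], travel=[[0.59,0.8,-0.4],[0.59,0.8,-0.4],[0.59,0.8,-0.4],[0.59,0.8,-0.4],[0.59,0.8,-0.4],[0.59,0.8,-0.4],[0.59,0.8,-0.4],[0.59,0.8,-0.4],[0.59,0.8,-0.4],[0.59,0.8,-0.4]], gripper=[1,1,1,1,1,1,1,1,1,1])

```text
clock: 1.68
eef_pos: [404.5, -232.2, 127.9]
eef_rot: [[0.119, 0.993, 0.0], [0.993, -0.119, -0.0], [-0.0, 0.0, -1.0]]
contact_force: [1.5, -1.1, 1.0]
gripper_width: 85.1
gripper_force: 0.0
```

Request:
step_arm(rot=[[0,0,0],[0,0,0]], travel=[[0,0.05,0],[0,0,0]], gripper=[1,1])

```text
clock: 1.85
eef_pos: [404.1, -230.5, 127.8]
eef_rot: [[0.121, 0.993, -0.001], [0.993, -0.121, 0.001], [0.001, -0.001, -1.0]]
contact_force: [0.9, -0.3, 0.9]
gripper_width: 85.3
gripper_force: 0.0
```

Request:
step_arm(rot=[[0,0,0],[0,0,0],[0,0,0],[0,0,0],[0,0,0],[0,0,0],[0,0,0],[0,0,0],[0,0,0],[0,0,0]], travel=[[0,-0.03,-0.65],[0,0,-0.65],[0,0,-0.65],[0,0,-0.65],[0,0,0],[0,0,0],[0,0,0],[0,0,0],[0,0,0],[0,0,0]], gripper=[1,1,1,1,1,-0.3,-0.3,-0.3,-0.3,-0.3])

```text
clock: 2.68
eef_pos: [404.6, -233.6, 52.0]
eef_rot: [[0.124, 0.992, 0.002], [0.992, -0.124, -0.002], [-0.001, 0.002, -1.0]]
contact_force: [-1.9, -1.5, 6.8]
gripper_width: 51.3
gripper_force: 61.2
```

Request:
step_arm(rot=[[0,0,0],[0,0,0],[0,0,0],[0,0,0]], travel=[[0,0,0],[0,0,0],[0,0,0],[0,0,0]], gripper=[-0.3,-0.3,-0.3,-0.3])

```text
clock: 3.02
eef_pos: [404.6, -233.6, 52.0]
eef_rot: [[0.124, 0.992, 0.002], [0.992, -0.124, -0.002], [-0.002, 0.002, -1.0]]
contact_force: [-1.0, -1.1, 5.3]
gripper_width: 51.8
gripper_force: 61.2
```

Request:
step_arm(rot=[[0,0,0],[0,0,0],[0,0,0],[0,0,0],[0,0,0],[0,0,0],[0,0,0],[0,0,0],[0,0,0],[0,0,0]], travel=[[0,0,0.5],[0,0,0.9],[0.6,0.25,0.9],[0.9,0.3,0],[0.9,0.3,0],[0.9,0.3,0],[0.9,0.3,0],[0.9,0.3,0],[0.9,0.3,0],[0.42,0.14,0]], gripper=[-0.3,-0.3,-0.3,-0.3,-0.3,-0.3,-0.3,-0.3,-0.3,-0.3])

```text
clock: 3.85
eef_pos: [599.7, -166.2, 120.3]
eef_rot: [[0.123, 0.992, 0.003], [0.992, -0.123, -0.0], [0.0, 0.003, -1.0]]
contact_force: [-1.2, 0.3, -2.4]
gripper_width: 51.7
gripper_force: 63.4
```

Request:
step_arm(rot=[[0,0,0],[0,0,0],[0,0,0]], travel=[[0,0,0],[0,0,0],[0,0,0]], gripper=[-0.3,-0.3,-0.3])

```text
clock: 4.1
eef_pos: [595.6, -167.3, 119.6]
eef_rot: [[0.124, 0.992, -0.001], [0.992, -0.124, -0.0], [-0.0, -0.001, -1.0]]
contact_force: [0.0, -0.2, -2.1]
gripper_width: 51.1
gripper_force: 63.4
```

Run:
```python
from h import *
f=imaging.grab_frame("scene");save(f,"s1");g=imaging.grab_frame("top")
s=ctrl.get_obs();print(np.round(s["eef_pos"],1))
for h in(f,g):
  for r in imaging.pinpoint(h,"beaker_dark_mid")[:2]:
    u,v=r["xy"][0]*640,r["xy"][1]*400;print(r["confidence"],u,v,world(h,u,v,s["eef_pos"][2]-14).round(1))
  p=cloud(h);z=s["eef_pos"][2]+25
```

```text
[ 595.5 -167.5  119.7]
0.58 290.11199999999997 274.12 [ 593.1 -164.5  105.7]
0.36 258.368 334.12 [ 621.  -287.4  105.7]
0.83 403.96799999999996 142.4 [ 594.8 -161.6  105.7]
```

View pics/s1.png

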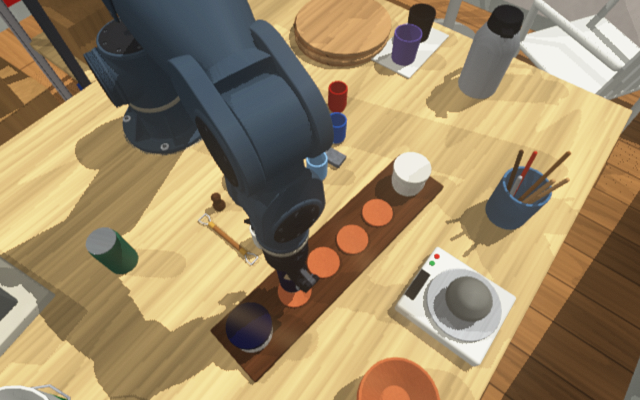

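The navy beaker (290,274) hangs over the fourth disc (294,291). Now I'll lower it.

Request:
step_arm(rot=[[0,0,0],[0,0,0],[0,0,0],[0,0,0],[0,0,0],[0,0,0]], travel=[[0.05,-0.05,-0.6],[0,0,-0.5],[0,0,-0.15],[0,0,-0.05],[0,0,0],[0,0,0]], gripper=[-0.3,-0.3,-0.3,-0.3,-0.3,-0.3])

```text
clock: 4.8
eef_pos: [598.2, -168.8, 81.1]
eef_rot: [[0.124, 0.992, 0.001], [0.992, -0.124, -0.0], [-0.0, 0.001, -1.0]]
contact_force: [-0.1, -0.8, -1.8]
gripper_width: 51.5
gripper_force: 63.5
```

Request:
step_arm(rot=[[0,0,0],[0,0,0],[0,0,0],[0,0,0]], travel=[[0,0,-0.05],[0,0,-0.05],[0,0,0],[0,0,0]], gripper=[-0.3,-0.3,-0.3,-0.3])

```text
clock: 5.13
eef_pos: [598.4, -168.8, 78.0]
eef_rot: [[0.124, 0.992, 0.001], [0.992, -0.124, -0.0], [-0.0, 0.001, -1.0]]
contact_force: [0.0, -0.3, 3.5]
gripper_width: 51.8
gripper_force: 63.6
```

Request:
step_arm(rot=[[0,0,0],[0,0,0],[0,0,0],[0,0,0],[0,0,0],[0,0,0],[0,0,0]], travel=[[0,0,0],[0,0,0],[0,0,0],[0,0,0],[0,0,0.3],[0,0,0.8],[0,0,0.9]], gripper=[0,0.4,1,1,1,1,1])

```text
clock: 5.72
eef_pos: [596.8, -168.3, 137.0]
eef_rot: [[0.124, 0.992, -0.003], [0.992, -0.124, 0.001], [0.001, -0.003, -1.0]]
contact_force: [1.8, -0.3, -0.0]
gripper_width: 85.4
gripper_force: 0.0
```

Request:
step_arm(rot=[[0,0,0],[0,0,0],[0,0,0],[0,0,0],[0,0,0],[0,0,0],[0,0,0],[0,0,0]], travel=[[-0.7,0.28,0.2],[-0.9,0.36,0],[-0.9,0.36,0],[-0.9,0.36,0],[-0.7,0.28,0],[-0.4,0.16,-0.3],[0,0,0],[0,0,0]], gripper=[1,1,1,1,1,1,1,1])

```text
clock: 6.38
eef_pos: [462.9, -114.6, 135.0]
eef_rot: [[0.123, 0.992, 0.001], [0.992, -0.123, -0.0], [-0.0, 0.001, -1.0]]
contact_force: [1.1, -0.2, 0.1]
gripper_width: 85.3
gripper_force: 0.0
```

Run:
```python
from h import *
f=imaging.grab_frame("top");p=cloud(f);save(f,"t2")
print(circ(p,(597,-167),94,108),circ(p,(462,-114),68,82),circ(p,(444,103),68,82),np.round(ctrl.get_obs()["eef_pos"],1))
```

```text
None (461.1, -108.9, 24.7, 86, array([458.6, -97.9], dtype=float32)) (444.3, 103.4, 26.0, 192, array([444.2, 103.8], dtype=float32)) [ 463.9 -114.9  135.1]
```

View pics/t2.png

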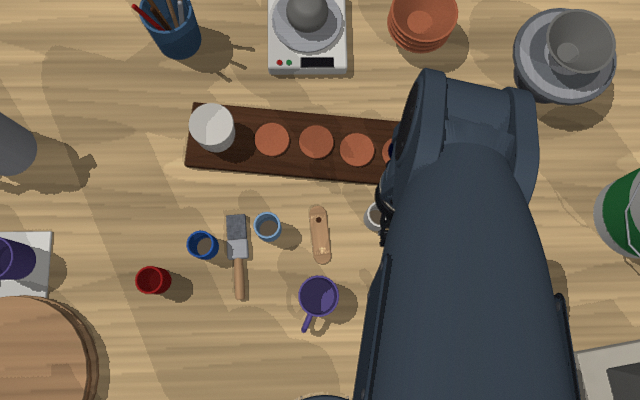

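The arm hides the navy beaker, so I'll check it later. The white, pale and mid beakers are undisturbed.

Request:
step_arm(rot=[[0,0,0],[0,0,0],[0,0,0],[0,0,0],[0,0,0],[0,0,0],[0,0,0],[0,0,0],[0,0,0],[0,0,0]], travel=[[0,0,-0.7],[0,0,-0.7],[0,0,-0.7],[0,0,-0.7],[0,0,0],[0,0,0],[0,0,0],[0,0,0],[0,0,0],[0,0,0]], gripper=[1,1,1,1,1,-0.3,-0.3,-0.3,-0.3,-0.3])

```text
clock: 7.27
eef_pos: [464.3, -115.0, 51.9]
eef_rot: [[0.124, 0.992, 0.003], [0.992, -0.124, -0.001], [-0.0, 0.003, -1.0]]
contact_force: [0.1, -0.3, 6.9]
gripper_width: 51.7
gripper_force: 62.4
```

Request:
step_arm(rot=[[0,0,0],[0,0,0],[0,0,0],[0,0,0],[0,0,0],[0,0,0]], travel=[[0,0,0],[0,0,0.5],[0,0,0.9],[0,0,0.9],[0,0,0],[0,0,0]], gripper=[-0.3,-0.3,-0.3,-0.3,-0.3,-0.3])

```text
clock: 7.77
eef_pos: [464.4, -115.0, 121.3]
eef_rot: [[0.124, 0.992, 0.004], [0.992, -0.124, -0.001], [-0.001, 0.004, -1.0]]
contact_force: [-0.4, -0.6, -1.8]
gripper_width: 51.4
gripper_force: 63.2
```

Request:
step_arm(rot=[[0,0,0],[0,0,0],[0,0,0],[0,0,0],[0,0,0],[0,0,0],[0,0,0],[0,0,0],[0,0,0],[0,0,0]], travel=[[0.4,0.5,0],[0.6,0.77,0],[0.6,0.77,0],[0.6,0.77,0],[0.6,0.77,0],[0.6,0.77,0],[0.6,0.77,0],[0.6,0.77,0],[0.6,0.77,0],[0.3,0.38,0]], gripper=[-0.3,-0.3,-0.3,-0.3,-0.3,-0.3,-0.3,-0.3,-0.3,-0.3])

```text
clock: 8.6
eef_pos: [629.2, 99.2, 117.9]
eef_rot: [[0.122, 0.993, -0.0], [0.993, -0.122, 0.001], [0.001, -0.001, -1.0]]
contact_force: [-0.3, -0.1, -0.9]
gripper_width: 51.5
gripper_force: 63.1
```

Request:
step_arm(rot=[[0,0,0],[0,0,0],[0,0,0]], travel=[[0.02,0,-0.3],[0,0,0],[0,0,0]], gripper=[-0.3,-0.3,-0.3])

```text
clock: 8.85
eef_pos: [627.0, 95.9, 108.7]
eef_rot: [[0.124, 0.992, -0.004], [0.992, -0.124, -0.001], [-0.001, -0.003, -1.0]]
contact_force: [-0.6, 0.1, -1.4]
gripper_width: 51.7
gripper_force: 63.1
```

Run:
```python
from h import *
f=imaging.grab_frame("top");p=cloud(f)
print(circ(p,(597,-167),94,108),np.round(ctrl.get_obs()["eef_pos"],1))
for r in imaging.pinpoint(f,"beaker_white_mid")[:2]:print(r["confidence"],world(f,r["xy"][0]*640,r["xy"][1]*400,ctrl.get_obs()["eef_pos"][2]-14))
f=imaging.grab_frame("scene");p=cloud(f);print(circ(p,(597,-167),94,108));save(f,"s3")
```

```text
(597.0, -166.4, 26.4, 203, array([ 597.1, -167.2], dtype=float32)) [627.3  95.7 109.4]
(599.4, -165.6, 26.1, 210, array([ 600.5, -166.3], dtype=float32))
```

View pics/s3.png

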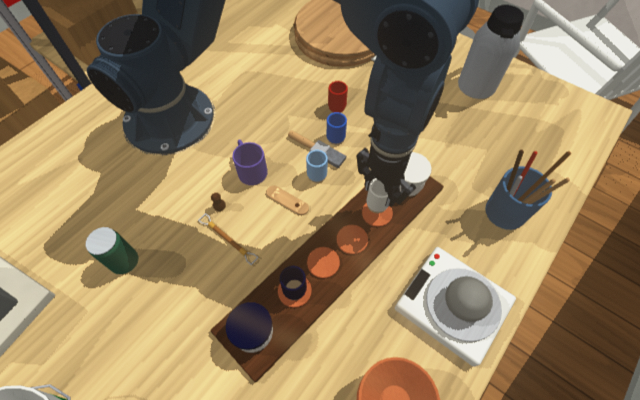

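Navy stands centred at (293,282). White (378,195) hangs over disc 1 (377,213), so I'll lower it.

Request:
step_arm(rot=[[0,0,0],[0,0,0],[0,0,0],[0,0,0],[0,0,0]], travel=[[0.05,0.03,-0.5],[0.03,0,-0.3],[0,0,-0.15],[0,0,0],[0,0,0]], gripper=[-0.3,-0.3,-0.3,-0.3,-0.3])

```text
clock: 9.42
eef_pos: [630.6, 97.2, 81.7]
eef_rot: [[0.124, 0.992, -0.001], [0.992, -0.124, -0.0], [-0.0, -0.001, -1.0]]
contact_force: [0.4, -0.7, -2.0]
gripper_width: 51.7
gripper_force: 63.1
```

Request:
step_arm(rot=[[0,0,0],[0,0,0],[0,0,0],[0,0,0]], travel=[[0,0,-0.05],[0,0,-0.05],[0,0,0],[0,0,0]], gripper=[-0.3,-0.3,-0.3,-0.3])

```text
clock: 9.75
eef_pos: [631.0, 97.5, 78.9]
eef_rot: [[0.124, 0.992, 0.0], [0.992, -0.124, 0.0], [0.0, 0.0, -1.0]]
contact_force: [0.8, 0.2, -1.8]
gripper_width: 51.4
gripper_force: 63.1
```

Request:
step_arm(rot=[[0,0,0],[0,0,0],[0,0,0],[0,0,0]], travel=[[0,0,-0.04],[0,0,-0.02],[0,0,0],[0,0,0]], gripper=[-0.3,-0.3,-0.3,-0.3])

```text
clock: 10.08
eef_pos: [631.1, 97.5, 78.0]
eef_rot: [[0.124, 0.992, 0.001], [0.992, -0.124, 0.0], [0.0, 0.001, -1.0]]
contact_force: [-1.9, 0.1, 7.0]
gripper_width: 51.7
gripper_force: 63.9
```

Request:
step_arm(rot=[[0,0,0],[0,0,0],[0,0,0],[0,0,0],[0,0,0],[0,0,0],[0,0,0]], travel=[[0,0,0],[0,0,0],[0,0,0],[0,0,0],[0,0,0.3],[0,0,0.8],[0,0,0.9]], gripper=[0,0.4,1,1,1,1,1])

```text
clock: 10.67
eef_pos: [629.9, 97.3, 136.7]
eef_rot: [[0.124, 0.992, -0.003], [0.992, -0.124, -0.0], [-0.001, -0.003, -1.0]]
contact_force: [0.5, -0.3, -0.2]
gripper_width: 85.2
gripper_force: 0.0
```

Request:
step_arm(rot=[[0,0,0],[0,0,0],[0,0,0],[0,0,0],[0,0,0],[0,0,0],[0,0,0],[0,0,0],[0,0,0],[0,0,0]], travel=[[-0.7,0,0.2],[-0.9,0.03,0],[-0.9,0.03,0],[-0.9,0.03,0],[-0.9,0.03,0],[-0.9,0.03,0],[-0.7,0.03,0],[-0.3,0.02,-0.3],[0,0,0],[0,0,0]], gripper=[1,1,1,1,1,1,1,1,1,1])

```text
clock: 11.5
eef_pos: [445.1, 103.6, 134.6]
eef_rot: [[0.123, 0.992, 0.001], [0.992, -0.123, 0.0], [0.0, 0.001, -1.0]]
contact_force: [1.2, -0.1, 0.4]
gripper_width: 85.2
gripper_force: 0.0
```

Request:
step_arm(rot=[[0,0,0],[0,0,0],[0,0,0],[0,0,0],[0,0,0],[0,0,0],[0,0,0],[0,0,0],[0,0,0],[0,0,0]], travel=[[0,0,-0.7],[0,0,-0.7],[0,0,-0.7],[0,0,-0.7],[0,0,0],[0,0,0],[0,0,0],[0,0,0],[0,0,0],[0,0,0]], gripper=[1,1,1,1,1,-0.3,-0.3,-0.3,-0.3,-0.3])

```text
clock: 12.33
eef_pos: [446.2, 103.7, 51.6]
eef_rot: [[0.124, 0.992, 0.003], [0.992, -0.124, 0.001], [0.001, 0.003, -1.0]]
contact_force: [-0.7, 0.1, 7.7]
gripper_width: 51.5
gripper_force: 62.2
```

Request:
step_arm(rot=[[0,0,0],[0,0,0],[0,0,0],[0,0,0],[0,0,0],[0,0,0]], travel=[[0,0,0],[0,0,0.5],[0,0,0.9],[0,0,0.9],[0,0,0],[0,0,0]], gripper=[-0.3,-0.3,-0.3,-0.3,-0.3,-0.3])

```text
clock: 12.83
eef_pos: [446.4, 103.8, 120.9]
eef_rot: [[0.124, 0.992, 0.004], [0.992, -0.124, 0.001], [0.002, 0.004, -1.0]]
contact_force: [0.2, 1.2, -2.8]
gripper_width: 51.6
gripper_force: 63.1
```

Run:
```python
from h import *
f=imaging.grab_frame("top");p=cloud(f)
for c in((597,-167),(630,96.6)):print(circ(p,c,94,108))
print(circ(p,(410,229),68,82))
for c in((624,4.5),(606,-79.7)):print(circ(p,c,22,31,42))
```

```text
(596.9, -167.1, 26.4, 207, array([ 596.6, -166.8], dtype=float32))
None
None
(623.6, 4.4, 36.2, 786, array([623.7,   4.3], dtype=float32))
(607.8, -80.1, 37.5, 800, array([605.9, -79.2], dtype=float32))
```

Request:
step_arm(rot=[[0,0,0],[0,0,0],[0,0,0],[0,0,0],[0,0,0],[0,0,0],[0,0,0],[0,0,0],[0,0,0],[0,0,0]], travel=[[0.3,-0.5,0],[0.5,-0.7,0],[0.6,-0.7,0],[0.7,-0.6,0],[0.8,-0.4,0],[0.9,-0.3,0],[0.9,-0.1,0],[0.8,0,0],[0.44,0,-0.3],[0,0,0]], gripper=[-0.3,-0.3,-0.3,-0.3,-0.3,-0.3,-0.3,-0.3,-0.3,-0.3])

```text
clock: 13.72
eef_pos: [624.5, 4.2, 106.9]
eef_rot: [[0.124, 0.992, -0.002], [0.992, -0.124, 0.0], [-0.0, -0.002, -1.0]]
contact_force: [-0.8, 1.2, -1.5]
gripper_width: 51.9
gripper_force: 63.1
```

Request:
step_arm(rot=[[0,0,0],[0,0,0]], travel=[[0,0,0],[0,0,0]], gripper=[-0.3,-0.3])

```text
clock: 13.88
eef_pos: [621.7, 4.5, 109.0]
eef_rot: [[0.124, 0.992, -0.003], [0.992, -0.124, 0.0], [-0.0, -0.003, -1.0]]
contact_force: [-0.9, -0.3, -1.3]
gripper_width: 51.4
gripper_force: 63.1
```

Request:
step_arm(rot=[[0,0,0],[0,0,0],[0,0,0],[0,0,0],[0,0,0]], travel=[[0.03,0,-0.5],[0,0,-0.3],[0,0,-0.15],[0,0,0],[0,0,0]], gripper=[-0.3,-0.3,-0.3,-0.3,-0.3])

```text
clock: 14.3
eef_pos: [623.5, 4.5, 81.6]
eef_rot: [[0.124, 0.992, -0.001], [0.992, -0.124, -0.0], [-0.0, -0.001, -1.0]]
contact_force: [-0.1, 0.4, -1.5]
gripper_width: 51.3
gripper_force: 63.2
```

Request:
step_arm(rot=[[0,0,0],[0,0,0],[0,0,0],[0,0,0],[0,0,0]], travel=[[0,0,-0.05],[0,0,-0.04],[0,0,-0.03],[0,0,0],[0,0,0]], gripper=[-0.3,-0.3,-0.3,-0.3,-0.3])

```text
clock: 14.72
eef_pos: [624.1, 4.5, 78.0]
eef_rot: [[0.124, 0.992, 0.0], [0.992, -0.124, 0.0], [0.0, 0.0, -1.0]]
contact_force: [0.2, 0.1, -1.3]
gripper_width: 51.5
gripper_force: 63.2
```

Request:
step_arm(rot=[[0,0,0],[0,0,0],[0,0,0],[0,0,0]], travel=[[0,0,-0.03],[0,0,-0.02],[0,0,0],[0,0,0]], gripper=[-0.3,-0.3,-0.3,-0.3])

```text
clock: 15.05
eef_pos: [624.1, 4.5, 77.6]
eef_rot: [[0.124, 0.992, 0.001], [0.992, -0.124, 0.0], [0.0, 0.001, -1.0]]
contact_force: [-3.5, -0.6, 9.3]
gripper_width: 51.5
gripper_force: 64.1
```

Request:
step_arm(rot=[[0,0,0],[0,0,0],[0,0,0],[0,0,0],[0,0,0],[0,0,0],[0,0,0],[0,0,0]], travel=[[0,0,0],[0,0,0],[0,0,0],[0,0,0],[0,0,0.3],[0,0,0.8],[0,0,0.9],[-0.4,0,0.2]], gripper=[0,0.4,1,1,1,1,1,1])

```text
clock: 15.72
eef_pos: [615.3, 4.5, 146.7]
eef_rot: [[0.124, 0.992, 0.007], [0.992, -0.124, 0.0], [0.001, 0.007, -1.0]]
contact_force: [0.2, 0.1, 0.4]
gripper_width: 85.5
gripper_force: 0.0
```

Request:
step_arm(rot=[[0,0,0],[0,0,0],[0,0,0],[0,0,0],[0,0,0],[0,0,0],[0,0,0],[0,0,0],[0,0,0],[0,0,0]], travel=[[-0.8,0.6,0],[-0.8,0.8,0],[-0.8,0.9,0],[-0.8,0.9,0],[-0.8,0.9,0],[-0.8,0.9,0],[-0.8,0.9,0],[-0.7,0.9,0],[-0.43,0.69,0],[0,0,-0.3]], gripper=[1,1,1,1,1,1,1,1,1,1])

```text
clock: 16.55
eef_pos: [408.5, 232.3, 135.0]
eef_rot: [[0.12, 0.993, 0.002], [0.993, -0.12, 0.002], [0.003, 0.002, -1.0]]
contact_force: [0.8, 0.9, 0.6]
gripper_width: 85.1
gripper_force: 0.0
```

Request:
step_arm(rot=[[0,0,0],[0,0,0]], travel=[[0,0,0],[0,0,0]], gripper=[1,1])

```text
clock: 16.72
eef_pos: [409.9, 228.8, 133.3]
eef_rot: [[0.123, 0.992, -0.001], [0.992, -0.123, -0.001], [-0.001, -0.0, -1.0]]
contact_force: [0.3, 0.5, -0.8]
gripper_width: 85.4
gripper_force: 0.0
```

Run:
```python
from h import *
f=imaging.grab_frame("scene");p=cloud(f)
for c in((597,-167),(624,4.5),(630,96.6)):print(circ(p,c,94,108))
print(circ(p,(410,229),68,82),np.round(ctrl.get_obs()["eef_pos"],1));save(f,"s4")
```

```text
(599.4, -165.7, 25.9, 213, array([ 600.3, -165.7], dtype=float32))
(623.5, 5.6, 26.2, 188, array([623.9,   5.3], dtype=float32))
(631.5, 99.0, 26.7, 181, array([632. ,  98.5], dtype=float32))
(412.6, 230.1, 26.1, 142, array([412.2, 230. ], dtype=float32)) [410.3 228.6 133.4]
```

View pics/s4.png

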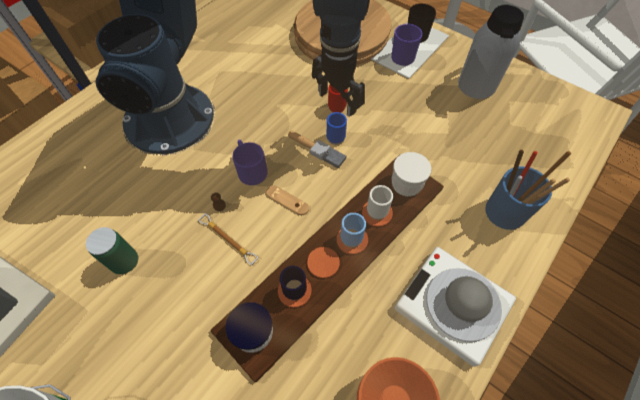

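White (380,203), pale (353,230) and navy (293,282) stand on their discs. The gripper is over mid blue (337,128) and clear of red (338,97).

Request:
step_arm(rot=[[0,0,0],[0,0,0],[0,0,0],[0,0,0],[0,0,0],[0,0,0],[0,0,0],[0,0,0],[0,0,0],[0,0,0]], travel=[[0,0,-0.7],[0,0,-0.7],[0,0,-0.7],[0,0,-0.7],[0,0,0],[0,0,0],[0,0,0],[0,0,0],[0,0,0],[0,0,0]], gripper=[1,1,1,1,1,-0.3,-0.3,-0.3,-0.3,-0.3])

```text
clock: 17.6
eef_pos: [411.3, 229.4, 51.0]
eef_rot: [[0.124, 0.992, 0.003], [0.992, -0.124, 0.001], [0.001, 0.002, -1.0]]
contact_force: [0.3, -1.5, 3.7]
gripper_width: 51.1
gripper_force: 61.3
```

Request:
step_arm(rot=[[0,0,0],[0,0,0],[0,0,0],[0,0,0],[0,0,0],[0,0,0]], travel=[[0,0,0],[0,0,0.5],[0,0,0.9],[0,0,0.9],[0,0,0],[0,0,0]], gripper=[-0.3,-0.3,-0.3,-0.3,-0.3,-0.3])

```text
clock: 18.1
eef_pos: [411.4, 229.8, 120.4]
eef_rot: [[0.124, 0.992, 0.004], [0.992, -0.124, 0.002], [0.003, 0.003, -1.0]]
contact_force: [-0.7, -0.1, -1.4]
gripper_width: 51.2
gripper_force: 63.2
```

Request:
step_arm(rot=[[0,0,0],[0,0,0],[0,0,0],[0,0,0],[0,0,0],[0,0,0],[0,0,0],[0,0,0],[0,0,0],[0,0,0]], travel=[[0.1,-0.6,0],[0.2,-0.9,0],[0.2,-0.9,0],[0.2,-0.9,0],[0.2,-0.9,0],[0.2,-0.9,0],[0.2,-0.9,0],[0.2,-0.9,0],[0.2,-0.9,0],[0.3,-0.9,0]], gripper=[-0.3,-0.3,-0.3,-0.3,-0.3,-0.3,-0.3,-0.3,-0.3,-0.3])

```text
clock: 18.93
eef_pos: [469.2, -33.2, 117.6]
eef_rot: [[0.124, 0.992, -0.002], [0.992, -0.124, 0.0], [0.0, -0.002, -1.0]]
contact_force: [0.1, 0.6, -2.4]
gripper_width: 51.3
gripper_force: 63.1
```

Request:
step_arm(rot=[[0,0,0],[0,0,0],[0,0,0],[0,0,0],[0,0,0],[0,0,0],[0,0,0],[0,0,0],[0,0,0],[0,0,0]], travel=[[0.4,-0.8,0],[0.6,-0.5,0],[0.8,-0.3,0],[0.9,-0.02,0],[0.9,0,0],[0.6,0,0],[0.3,0,-0.3],[0,0,0],[0,0,0],[0,0,0]], gripper=[-0.3,-0.3,-0.3,-0.3,-0.3,-0.3,-0.3,-0.3,-0.3,-0.3])

```text
clock: 19.77
eef_pos: [603.4, -80.2, 108.6]
eef_rot: [[0.124, 0.992, -0.003], [0.992, -0.124, 0.0], [-0.0, -0.003, -1.0]]
contact_force: [0.1, -0.9, -1.7]
gripper_width: 51.1
gripper_force: 63.1
```

Request:
step_arm(rot=[[0,0,0],[0,0,0],[0,0,0],[0,0,0],[0,0,0]], travel=[[0.05,0.02,-0.5],[0,0,-0.3],[0,0,-0.15],[0,0,0],[0,0,0]], gripper=[-0.3,-0.3,-0.3,-0.3,-0.3])

```text
clock: 20.18
eef_pos: [606.1, -79.8, 81.0]
eef_rot: [[0.124, 0.992, -0.001], [0.992, -0.124, 0.0], [-0.0, -0.001, -1.0]]
contact_force: [-0.3, -0.9, -1.6]
gripper_width: 51.1
gripper_force: 63.2
```

Request:
step_arm(rot=[[0,0,0],[0,0,0],[0,0,0],[0,0,0],[0,0,0]], travel=[[0,0,-0.05],[0,0,-0.04],[0,0,-0.03],[0,0,0],[0,0,0]], gripper=[-0.3,-0.3,-0.3,-0.3,-0.3])

```text
clock: 20.6
eef_pos: [606.6, -79.8, 77.3]
eef_rot: [[0.124, 0.992, -0.0], [0.992, -0.124, 0.0], [-0.0, -0.0, -1.0]]
contact_force: [1.2, -0.4, -2.3]
gripper_width: 51.0
gripper_force: 63.2
```

Request:
step_arm(rot=[[0,0,0],[0,0,0],[0,0,0],[0,0,0]], travel=[[0,0,-0.03],[0,0,-0.02],[0,0,0],[0,0,0]], gripper=[-0.3,-0.3,-0.3,-0.3])

```text
clock: 20.93
eef_pos: [606.8, -79.9, 77.0]
eef_rot: [[0.124, 0.992, 0.001], [0.992, -0.124, -0.0], [-0.0, 0.001, -1.0]]
contact_force: [-2.5, -0.3, 8.1]
gripper_width: 50.7
gripper_force: 63.8
```

Request:
step_arm(rot=[[0,0,0],[0,0,0],[0,0,0],[0,0,0],[0,0,0],[0,0,0],[0,0,0],[0,0,0],[0,0,0]], travel=[[0,0,0],[0,0,0],[0,0,0],[0,0,0],[0,0,0.3],[0,0,0.8],[0,0,0.9],[0,0,0.9],[-0.4,0,0.9]], gripper=[0,0.4,1,1,1,1,1,1,1])

```text
clock: 21.68
eef_pos: [595.9, -79.8, 191.3]
eef_rot: [[0.124, 0.992, 0.001], [0.992, -0.124, -0.0], [0.0, 0.001, -1.0]]
contact_force: [0.4, 0.6, -1.0]
gripper_width: 85.2
gripper_force: 0.0
```

Request:
step_arm(rot=[[0,0,0],[0,0,0],[0,0,0],[0,0,0],[0,0,0],[0,0,0],[0,0,0],[0,0,0],[0,0,0],[0,0,0]], travel=[[-0.9,0,0],[-0.9,0,0],[-0.9,0,0],[-0.9,0,0],[-0.9,0,0],[-0.9,0,0],[-0.9,0,0],[-0.4,0,0],[0,0,0],[0,0,0]], gripper=[1,1,1,1,1,1,1,1,1,1])

```text
clock: 22.52
eef_pos: [394.3, -80.0, 190.6]
eef_rot: [[0.124, 0.992, 0.002], [0.992, -0.124, -0.0], [-0.0, 0.002, -1.0]]
contact_force: [0.3, -0.1, 0.1]
gripper_width: 85.3
gripper_force: 0.0
```

Run:
```python
from h import *
for n in("top","scene"):
    f=imaging.grab_frame(n);p=cloud(f)
    for c in((597,-167),(606,-79.7),(624,4.5),(630,96.6)):print(circ(p,c,94,108))
    for c in((636,210),(592,-287)):print("tub",circ(p,c,84,98,60))
save(f,"s5")
```

```text
None
(605.3, -79.3, 26.2, 195, array([604.9, -79.5], dtype=float32))
(622.2, 4.8, 26.2, 196, array([621.5,   4.5], dtype=float32))
(628.6, 98.2, 26.2, 193, array([628.7,  97.8], dtype=float32))
tub (641.3, 211.2, 44.5, 1510, array([640.5, 210.5], dtype=float32))
tub (612.3, -290.1, 34.3, 231, array([ 619.3, -292.1], dtype=float32))
(599.1, -165.6, 26.3, 211, array([ 600.1, -165.7], dtype=float32))
(607.2, -78.9, 26.1, 198, array([608.7, -79.5], dtype=float32))
(624.0, 5.8, 26.3, 191, array([624.3,   4.7], dtype=float32))
(631.4, 99.3, 27.0, 186, array([632.2,  98. ], dtype=float32))
tub (644.4, 212.3, 44.9, 958, array([644.7, 209.7], dtype=float32))
tub (590.4, -284.6, 43.4, 1716, array([ 591.7, -285.4], dtype=float32))
```

View pics/s5.png

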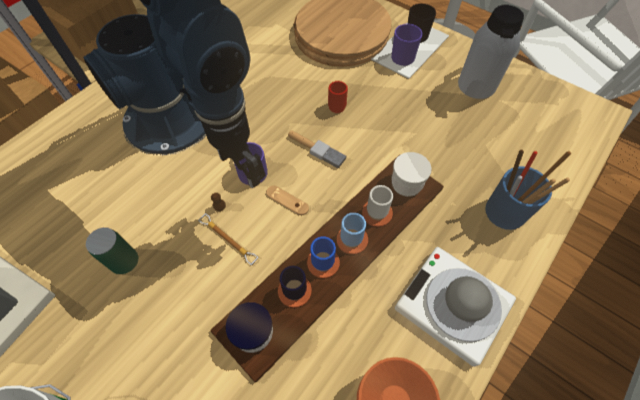

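White, pale, mid and navy stand in order on the discs at (380,203), (353,230), (322,254) and (293,284). The tubs are unmoved and the arm is clear.

```bash
python3 -c "
from rig import ctrl
print(ctrl.finish_job())"
```

```text
the job is handed in; nothing more can be done
None
```

The four beakers stand upright on the discs in order of shade, from white by the white tub to navy by the blue tub, each within about 3 mm of its disc centre by the cameras. The tubs have not moved measurably, and I handed the job in at about 23 s; no verdict was returned.

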